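# Clear, load and shut the gearbox kit drawer

## Task

The kit drawer of the small blue cabinet stands open: take the worn shift link or links out of it and lay them in the white wash tray, and lay every small part waiting on the bench just right of the drawer (ball bearings, small gear, hexagon nut, whichever are there) flat in the drawer, none on top of another. When that is all done, swing the orange dust flap shut and press it until its tab snaps in behind the rim, then push the drawer fully home until it clicks into its detent. Leave the loose ring wheel behind the tray where it lies.

Things in the scene. Friction and masses are not known exactly. Their poses are not given: they have to be found in the camera images.
- kit_drawer (a joint): how far the steel drawer of the small blue cabinet is pulled out, m: 0 = fully home, 0.205 = fully out; closing = along +x of drawer_floor. About 1 N of friction; over the last 12 mm a spring-ball detent resists with up to 8 N, and within 5 mm of home the ball pulls it in and holds it. Left short of that it rests at about 12 mm
- drawer_floor (a point): centre of the drawer's inner floor (15 mm above the bench), moves with the drawer. x = into the cabinet, y = to its left, z = up. Inside: 101 mm either way along x, 81 along y. Wall tops above the bench: right 63 mm (rolled rim juts in to y = -73), left 50, rear 46, front 72. When the drawer is open the cabinet (190 wide, top 82 high) begins 80 to 99 mm along +x
- drawer_front (a point): centre of the outer face of the drawer's grey front panel (180 mm wide, 12 to 72 mm above the bench; this point is 45 mm above it); axes as drawer_floor, outward = -x. A dark pull lip, 80 mm wide, juts out a further 8 mm at the foot of the panel, up to 20 mm above the bench
- dust_flap (a joint): angle of the orange dust flap hinged along the drawer's left wall, rad: 0 = shut, level over the parts; about 2 = open, leaning out left. Stiff hinge: it stays where left. Near shut its tab rides on the right rim (0.05 to 0.08) until pressed with 3 to 8 N near the free edge; then it snaps under the rim and holds at 0. While raised it stops the drawer at the cabinet
- flap_hinge (a point): point on the flap's hinge axis, half-way along the flap, 53 mm above the bench. Axes turn with the flap: x along the hinge (as drawer_floor x), y from the flap's free edge towards the hinge, z = the flap's outer face (up when shut)
- flap_edge (a point): middle of the free edge of the flap panel, 146 mm from the hinge; same axes as flap_hinge. The panel is 3 mm thick and 166 mm long along x; the dark spring tab (50 mm long) juts 9 mm beyond this edge in its middle
- tray_spot (a point): point on the floor of the fixed white wash tray, in the middle of its clear front part, which reaches 45 mm towards and away from the robot and 100 mm left and right of it (fixed gear parts fill the rest). Own x = to the robot's left, y = towards the robot, z = up. Tray 345 mm along x by 338 along y, walls 42 mm high, floor 2.5 mm above the bench
- bearing_open_mid (a point): centre (half-way up) of an open ball bearing, bright steel with a brass-coloured cage, 45 mm diameter, 14 mm high, lying flat; z = its axis
- bearing_black_mid (a point): centre of a sealed ball bearing with a black seal, 42 mm diameter, 14 mm high, lying flat; z = its axis
- dog_gear_mid (a point): centre of a small dark-grey dog gear, 53 mm diameter, 21 mm high, lying flat; z = its axis
- hex_nut_mid (a point): centre of a bright hexagon nut, 24 mm across flats and 27 mm across corners (it holds like a 26 mm disc), 12 mm high, lying flat; z = its axis
- link_1_mid (a point): centre of a worn shift link, a dark steel bar with two eyes, 19 mm wide (its x) by 78 mm long (its y) by 11 mm high; it starts on the drawer floor
- link_2_mid (a point): centre of a second worn shift link of the same size
- kit_cabinet: the small blue steel cabinet, fixed to the bench; origin at the foot of its front face, in the middle; x = into the cabinet
- bearing_open: the open bearing itself, origin at the centre of its underside
- bearing_black: the sealed bearing itself, origin at the centre of its underside
- dog_gear: the dog gear itself, origin at the centre of its underside
- hex_nut: the hexagon nut itself, origin at the centre of its underside
- link_1: the first link itself, origin under its centre
- link_2: the second link itself, origin under its centre
- ring_wheel: bystander: a loose toothed ring wheel, 85 mm across, 19 mm high, beside the cabinet behind the tray
Mind the look-alikes: they are no part of the job. Leave any purple look-alike of the dog_gear alone.

How it is judged:
On the way, in this order (a step that is already met when the one before it is completed fails the run):
1. every worn link lies in the white tray and every part lies flat in the open drawer, let go (x of link_1_mid in the frame of tray_spot between -0.145 and 0.17 m and y of link_1_mid in the frame of tray_spot between -0.195 and 0.11 m and z of each of link_1_mid, link_2_mid in the frame of tray_spot below 0.075 m and linear speed of each of link_1, link_2 below 0.05 m/s and x of link_2_mid in the frame of tray_spot between -0.145 and 0.17 m and y of link_2_mid in the frame of tray_spot between -0.195 and 0.11 m and x of bearing_open_mid in the frame of drawer_floor between -0.1 and 0.1 m and y of bearing_open_mid in the frame of drawer_floor between -0.08 and 0.08 m and z of bearing_open_mid in the frame of drawer_floor between 0 and 0.016 m and x of bearing_black_mid in the frame of drawer_floor between -0.1 and 0.1 m and y of bearing_black_mid in the frame of drawer_floor between -0.08 and 0.08 m and z of bearing_black_mid in the frame of drawer_floor between 0 and 0.016 m and x of dog_gear_mid in the frame of drawer_floor between -0.1 and 0.1 m and y of dog_gear_mid in the frame of drawer_floor between -0.08 and 0.08 m and z of dog_gear_mid in the frame of drawer_floor between 0 and 0.016 m and x of hex_nut_mid in the frame of drawer_floor between -0.1 and 0.1 m and y of hex_nut_mid in the frame of drawer_floor between -0.08 and 0.08 m and z of hex_nut_mid in the frame of drawer_floor between 0 and 0.016 m and contact force between each of bearing_open, bearing_black, dog_gear, hex_nut, link_1, link_2 and the fingers below 0.1 N and value of joint kit_drawer above 0.15 m and value of joint dust_flap above 0.3 rad), for 0.2 s.
2. the flap is shut with its tab behind the rim while the drawer is still open (value of joint dust_flap below 0.02 rad and value of joint kit_drawer above 0.05 m), for 0.2 s.
3. the drawer is home in its detent (value of joint kit_drawer below 0.003 m and value of joint dust_flap below 0.02 rad), for 0.2 s.
At the end, for the whole second after the job is handed in: Every link there is lies at rest in the white tray (not on the high fixed parts), every part there is lies inside the drawer under the flap, the flap is latched (within 0.02 rad of shut) and the drawer is in its detent (within 3 mm of fully home) (all of step 3 and x of link_1_mid in the frame of tray_spot between -0.145 and 0.17 m and y of link_1_mid in the frame of tray_spot between -0.195 and 0.11 m and z of each of link_1_mid, link_2_mid in the frame of tray_spot below 0.075 m and linear speed of each of link_1, link_2 below 0.05 m/s and x of link_2_mid in the frame of tray_spot between -0.145 and 0.17 m and y of link_2_mid in the frame of tray_spot between -0.195 and 0.11 m and x of bearing_open_mid in the frame of drawer_floor between -0.1 and 0.1 m and y of bearing_open_mid in the frame of drawer_floor between -0.08 and 0.08 m and z of bearing_open_mid in the frame of drawer_floor between 0 and 0.03 m and x of bearing_black_mid in the frame of drawer_floor between -0.1 and 0.1 m and y of bearing_black_mid in the frame of drawer_floor between -0.08 and 0.08 m and z of bearing_black_mid in the frame of drawer_floor between 0 and 0.03 m and x of dog_gear_mid in the frame of drawer_floor between -0.1 and 0.1 m and y of dog_gear_mid in the frame of drawer_floor between -0.08 and 0.08 m and z of dog_gear_mid in the frame of drawer_floor between 0 and 0.03 m and x of hex_nut_mid in the frame of drawer_floor between -0.1 and 0.1 m and y of hex_nut_mid in the frame of drawer_floor between -0.08 and 0.08 m and z of hex_nut_mid in the frame of drawer_floor between 0 and 0.03 m and velocity of joint kit_drawer below 0.01 m/s); the robot touches nothing.
It fails at once if the ring wheel is shifted by more than 40 mm (distance of ring_wheel from where it was at the start of the episode above 0.04 m).
Of link_1, link_2 only 1 to 2 are there at a start; the rules pass over those that are not, and their reading is None.
Of bearing_open, bearing_black, dog_gear, hex_nut only 3 to 4 are there at a start; the rules pass over those that are not, and their reading is None.
At some moment in a run one of bearing_open, bearing_black, dog_gear, hex_nut, link_1, link_2 may be knocked a few centimetres aside while the robot is not near it.
Once in a run the grip may slacken for a moment while it holds something.
It also fails if it takes over 210 s, if anything falls off the work surface, if the arm or the gripper's body presses on something with over 40 N, if the wrist force passes 120 N, or if a joint passes its speed limit or range.

## Robot

A 6-joint arm with a two-finger parallel gripper is mounted at the origin on a cart in front of the work surface, level with it; the furniture and walls round the work are solid. World frame = base frame: x ahead of the robot, y to its left, z up, the work surface at z = 0. Lengths are in m, angles in rad, forces in N, time in s.
With the tool pointing down it reaches from about 0.3 to 0.85 m from the base axis. Payload 4.2 kg.
Tool frame: the origin (TCP) lies midway between the tips of the shut fingers; the grasp point (between the pads) lies 19 mm behind it (bot.grasp_offset is the distance from the TCP to the grasp point, in m); z points along the fingers, y is the line along which they close (so a half turn about z gives the same grasp; the last joint's range is limited). The gripper opens to 91 mm and grips with 3 to 60 N. Pads are 32 mm wide; open, the fingers measure 118 mm over their backs; the gripper's body (76 mm by 178 mm) begins 60 mm behind the grasp point.
Start: joints at [1.11, 0.32, 1.565, -0, 1.257, -0.02], TCP at [0.245, 0.52, 0.187] pointing down, gripper open.
Joint ranges: [-3.11, 3.11], [-0.84, 2.01], [0.21, 2.61], [-1.34, 4.49], [0.05, 2.63], [-2.56, 2.56]. Speed limits (rad/s): [2.57, 2.57, 3.14, 3.14, 3.14, 3.14].

## Interface

Orientations are given as a unit quaternion [w, x, y, z].
In Python, from rig import readout, imaging, bot gives the robot as it stands.
- The arm moves only by the tool step_arm, never from a script. Its argument "targets" is a list of rows, each a list of 5 numbers: the opening, from 0 (shut) to 1 (fully open), then the shift along the tool's x, y, z in cm, then the turn about the tool's z in degrees. In form: [[claw, dx, dy, dz, roll], ...]. A call has exactly 5 rows; each row is the pose to reach, as a shift and turn from the pose commanded when the call began, along the tool's axes at that moment; what a row does not reach only later rows make up. A row lasts 1/10 s, in which the tool goes at most 50 mm and 8.59 degrees, less where a joint would pass 70% of its speed; a pose out of reach is approached as far as the arm can. A call with a gripper value outside its range is refused whole. The fingers move at their own pace and stop on an object; the grip force is fixed at half the most. Time passes only in rows, so rows that repeat a pose let the fingers close, or fill a call up. It gives the time, the measured TCP pose, the force, the opening and the grip force at its end, in the units of the state.
- readout.get_state(): the state, without advancing time (a new reading comes with each control period).
- imaging.get_image(name): name is "side" or "top" or "wrist"; returns (picture, depth): 420x560x3 uint8, blue, green, red; 420x560 float32, m along the optical axis (not along the pixel's ray), 0 where there is no reading.
- imaging.camera_info(name): a dict with "fov_y" (degrees; the focal length in pixels is half the picture's height over the tangent of half this angle, whatever the lens; pixels are square), "cx", "cy" (the principal point, pixels), "xyz" and "attitude" of the camera in the world. Camera axes: x right, y up, looking along -z (the intrinsics and any distortion apply to the point x, -y, -z); pixel columns grow to the right and rows downward; lengths in m; the calibration is good to about 2 mm. A picture is of the moment at which its call begins: read the wrist's pose just before it. camera_info takes no time and is no camera call; for the wrist camera it gives the pose at the moment of the call.
- bot.hand_in(): hands the job in; it is judged then, once.
The state is a dict: "time": time; "qpos": joint angles; "dq": joint speeds; "effort": joint torques, N m; "tool_pos": TCP position; "ee_rot": TCP orientation; "force": force on the tool from outside, world axes, zero at the start; "ft_torque": the same for the moment, N m; "opening": finger opening in m; "finger_force": force on a finger pad.
Only numpy, scipy, OpenCV 4.12 (cv2) and the standard library are available. Lean on these libraries where they do the work, as an engineer would, in place of code of your own. Each camera call takes 0.05 s, during which the arm holds its last target. There are 200 camera calls.

## Working session

There is one attempt and no reset: what is moved stays moved. The work goes in short steps, Python scripts to look and compute and a tool call to move; the robot and the scene stay as the last step left them, time stands still between calls to the robot, and variables do not carry over. Pictures are saved under pics/ and viewed, at most 14 in all, crops included, and the job is handed in when it is done.

Besides the shell and the picture viewer there is one more tool, called after "Call:" as name([rows], argument=value, ...), one row to a line, values as JSON. step_arm: Moves the arm, as the interface text tells. Its arguments: {"type":"object","properties":{"targets":{"type":"array"}},"required":["targets"]}

```bash
mkdir -p pics; ls; cat > h.py <<'E'
import numpy as np, cv2
from scipy.spatial.transform import Rotation as R
from rig import readout, imaging, bot
def cam(n):
    c=imaging.camera_info(n); img,d=imaging.get_image(n); return c,img,d
def world(c,d,u,v,r=2):
    f=210/np.tan(np.radians(c["fov_y"])/2)
    p=d[max(0,v-r):v+r+1,max(0,u-r):u+r+1]; p=p[p>0]; z=np.median(p)
    q=np.array([(u-c["cx"])*z/f,-(v-c["cy"])*z/f,-z])
    a=c["attitude"]; 
    return np.array(c["xyz"])+R.from_quat([a[1],a[2],a[3],a[0]]).apply(q)
E
python3 - <<'E'
from h import *
import pickle
for n in ["side","top"]:
    t=cam(n); pickle.dump(t,open(n+".pkl","wb")); cv2.imwrite(f"pics/{n}1.png",t[1]); print(t[0])
print(imaging.camera_info("wrist")); print(readout.get_state())
E
```

```text
pics
{'fov_y': 56.55459334939495, 'cx': 287.83097795820305, 'cy': 210.74454169184068, 'xyz': array([ 0.47820847, -0.98421323,  0.4033795 ]), 'attitude': array([ 0.82943971,  0.5563123 , -0.03415311, -0.03714789])}
{'fov_y': 48.85946829028206, 'cx': 282.1254582644618, 'cy': 211.53297521689186, 'xyz': array([ 0.49121372, -0.19026757,  1.15835758]), 'attitude': array([ 0.71407745,  0.02168346, -0.03069036, -0.69905745])}
{'fov_y': 71.85997399855877, 'cx': 279.9746190283162, 'cy': 207.74187014311508, 'xyz': array([0.17832336, 0.55216655, 0.38294914]), 'attitude': array([ 0.83680856, -0.1138477 , -0.07103139,  0.53079627])}
{'time': 0.1, 'qpos': array([ 1.11002738e+00,  3.20228753e-01,  1.56555263e+00, -5.12739340e-06,
        1.25739978e+00, -2.00241930e-02]), 'dq': array([ 0.00085197, -0.0030292 , -0.00458023,  0.00032694, -0.00047179,
        0.00117034]), 'effort': array([-6.64681211e-04, -4.13330519e+01, -2.32511097e+01,  7.27762934e-02,
        4.20938933e-02, -6.71524072e-05]), 'tool_pos': array([0.24509619, 0.51960038, 0.18660565]), 'ee_rot': array([-1.86733626e-04,  2.18592165e-01,  9.75815984e-01, -7.71992662e-04]), 'force': array([ 0.24122953, -0.18342871,  0.63872765]), 'ft_torque': array([-0.03238167, -0.03209448,  0.02525762]), 'finger_force': 0.0, 'opening': 0.09107986778572126}
```

View pics/top1.png

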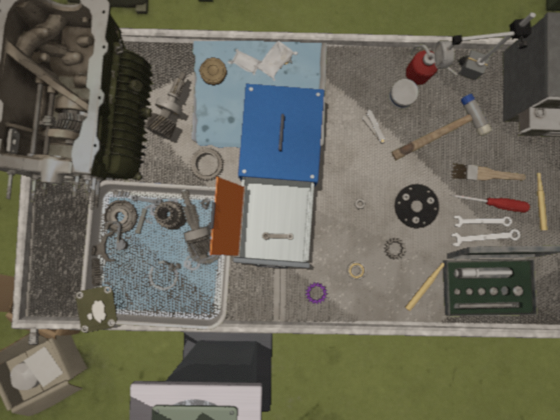

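View pics/side1.png

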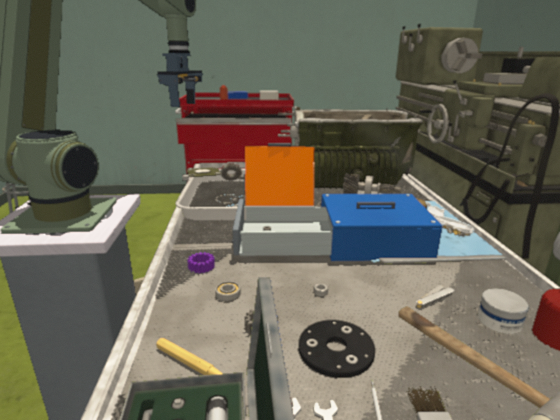

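Top view: the cabinet is at (282,132) and the open drawer at (278,222), with one link at (277,236). The flap is at (228,217) and the tray at (160,255). Part candidates are the nut (361,204), the open bearing (356,270), the dark gear (395,248) and the purple look-alike (316,293), which I'll leave. I'll confirm these in an enlarged crop.

```bash
python3 - <<'E'
from h import *
import pickle
c,i,d=pickle.load(open("top.pkl","rb"))
cv2.imwrite("pics/c1.png",cv2.resize(i[165:315,210:420],None,fx=3.8,fy=3.8,interpolation=cv2.INTER_CUBIC))
for n,u,v in [("nut",361,204),("bo",356,270),("gear",395,248),("gearrim",389,242),("purple",316,293),("link",277,236),("floor",270,215),("frontL",246,264),("frontR",310,264),("rearL",249,183),("rearR",310,183),("flapT",218,180),("flapB",212,254),("flapT2",243,183),("flapB2",240,254),("tray",150,290),("tray2",210,310),("black?",417,206),("ring",208,163)]:
    print(n,world(c,d,u,v,1).round(4))
E
```

```text
nut [ 6.007e-01 -4.025e-01  4.000e-04]
bo [ 4.351e-01 -3.914e-01  1.000e-04]
gear [ 0.4919 -0.4892 -0.0011]
gearrim [ 0.5063 -0.4693  0.0181]
purple [ 3.764e-01 -2.924e-01  3.000e-04]
link [ 0.5152 -0.1925  0.0216]
floor [ 0.5671 -0.1741  0.0128]
frontL [ 0.4445 -0.117   0.0005]
frontR [ 4.477e-01 -2.764e-01 -2.000e-04]
rearL [ 0.6456 -0.1201  0.0155]
rearR [ 0.6489 -0.2719  0.0164]
flapT [ 0.6275 -0.0649  0.186 ]
flapB [ 0.4712 -0.0567  0.1828]
flapT2 [ 0.6408 -0.1076  0.0486]
flapB2 [ 0.4699 -0.1053  0.0509]
tray [0.3761 0.1175 0.0034]
tray2 [ 0.3301 -0.0315  0.0022]
black? [ 0.5988 -0.5446 -0.0007]
ring [ 6.963e-01 -1.420e-02 -5.000e-04]
```

View pics/c1.png

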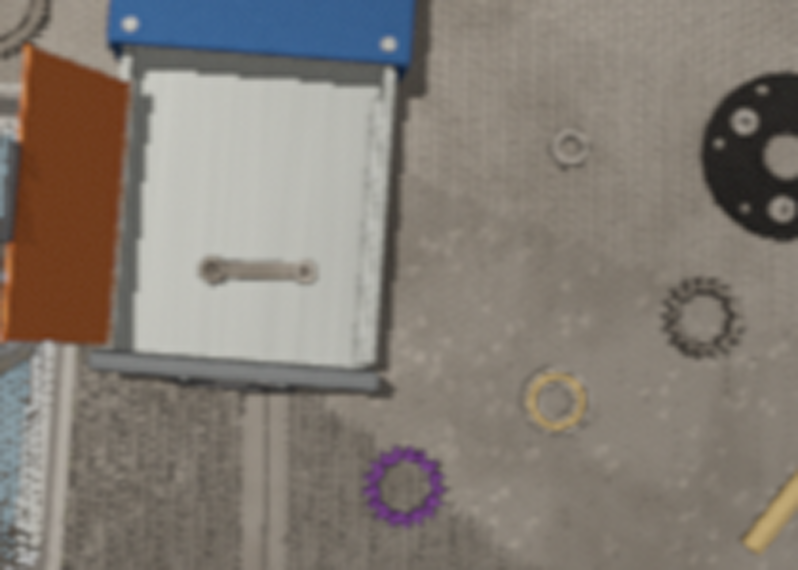

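The crop confirms one link, crop (258,270), lying along world y. The nut is at (570,147), the brass bearing at (556,401) and the dark toothed gear at (702,318). The purple ring at (403,487) is the look-alike, and there's no black bearing or second link. Next I'll check heights at the tray and move off.

```bash
cat >> h.py <<'E'
def cloud(c,d):
    f=210/np.tan(np.radians(c["fov_y"])/2); v,u=np.nonzero(d>0); z=d[v,u]
    q=np.c_[(u-c["cx"])*z/f,-(v-c["cy"])*z/f,-z]; a=c["attitude"]
    return np.array(c["xyz"])+R.from_quat([a[1],a[2],a[3],a[0]]).apply(q),u,v
E
python3 - <<'E'
from h import *
import pickle
c,i,d=pickle.load(open("top.pkl","rb"))
P,u,v=cloud(c,d)
print("tray heights mm rows x, cols y=0.22..-0.06")
for x in np.arange(.30,.70,.03):
    r=[]
    for y in np.arange(.24,-.1,-.03):
        m=(abs(P[:,0]-x)<.015)&(abs(P[:,1]-y)<.015); r.append(int(1000*P[m,2].max()) if m.any() else -99)
    print(round(x,2),r)
E
```

```text
tray heights mm rows x, cols y=0.22..-0.06
0.3 [51, 52, 50, 46, 48, 48, 46, 47, 47, 48, 47, 21]
0.33 [54, 53, 48, 11, 9, 10, 11, 12, 9, 10, 47, 43]
0.36 [52, 51, 50, 10, 11, 11, 10, 10, 11, 10, 44, 46]
0.39 [65, 63, 8, 10, 9, 11, 9, 8, 7, 6, 45, 45]
0.42 [74, 71, 9, 11, 10, 11, 17, 14, 9, 6, 46, 46]
0.45 [69, 66, 32, 9, 9, 14, 21, 16, 50, 53, 44, 73]
0.48 [30, 35, 41, 12, 12, 8, 7, 64, 74, 72, 193, 136]
0.51 [38, 37, 42, 28, 7, 6, 5, 76, 84, 79, 192, 146]
0.54 [45, 42, 42, 27, 10, 108, 109, 70, 81, 83, 200, 148]
0.57 [94, 182, 25, 22, 22, 109, 109, 75, 73, 17, 201, 152]
0.6 [196, 204, 21, 19, 18, 69, 72, 75, 67, 22, 190, 158]
0.63 [213, 215, 210, 45, 48, 47, 46, 75, 47, 47, 191, 161]
0.66 [213, 215, 214, 105, 7, 5, 7, 14, 21, 21, 12, 85]
0.69 [213, 215, 214, 113, 6, 6, 7, 19, 21, 21, 15, 85]
```

Call:
step_arm([
  [1,-2.6,-3.2,-2,8.5],
  [1,-5.2,-6.4,-4,17],
  [1,-7.8,-9.6,-6,25.5],
  [1,-10.4,-12.8,-8,34],
  [1,-13,-16,-10,42.5],
])

```text
time: 0.6
tool_pos: [0.2945, 0.3181, 0.2878]
ee_rot: [0.0, 0.56, 0.829, -0.0]
force: [1.1, -0.7, -0.1]
opening: 0.0912
finger_force: 0.0
```

Call:
step_arm([
  [1,-4.7,1.5,-0.5,4.4],
  [1,-9.4,3.1,-1,8.8],
  [1,-14.1,4.6,-1.5,13.2],
  [1,-18.8,6.2,-2,17.6],
  [1,-23.6,7.8,-2,22],
])

```text
time: 1.1
tool_pos: [0.4569, 0.1297, 0.3079]
ee_rot: [0.0, 0.707, 0.707, 0.001]
force: [0.1, 0.9, 0.1]
opening: 0.0909
finger_force: 0.0
```

Call:
step_arm([
  [1,-5,0.6,0,0],
  [1,-10,1.4,0,0],
  [1,-15,2,0,0],
  [1,-19.5,3,0,0],
  [1,-24,4,0,0],
])

```text
time: 1.6
tool_pos: [0.4966, -0.1105, 0.3071]
ee_rot: [-0.0, 0.706, 0.708, 0.0]
force: [0.5, -0.1, 0.4]
opening: 0.0913
finger_force: 0.0
```

Call:
step_arm([
  [0.6,-4,0.6,0,0],
  [0.6,-7.8,1.3,1,0],
  [0.6,-7.8,1.5,5,0],
  [0.6,-7.8,1.5,9,0],
  [0.6,-7.8,1.5,12,0],
])

```text
time: 2.1
tool_pos: [0.5108, -0.1864, 0.1844]
ee_rot: [-0.002, 0.706, 0.708, -0.001]
force: [-0.1, -0.7, -0.8]
opening: 0.0558
finger_force: 0.0
```

```bash
python3 - <<'E'
from h import *
import pickle
t=cam("wrist"); pickle.dump(t,open("w.pkl","wb")); cv2.imwrite("pics/w1.png",t[1]); print(readout.get_state()["tool_pos"])
E
```

```text
[ 0.50795656 -0.18510779  0.17982353]
```

View pics/w1.png

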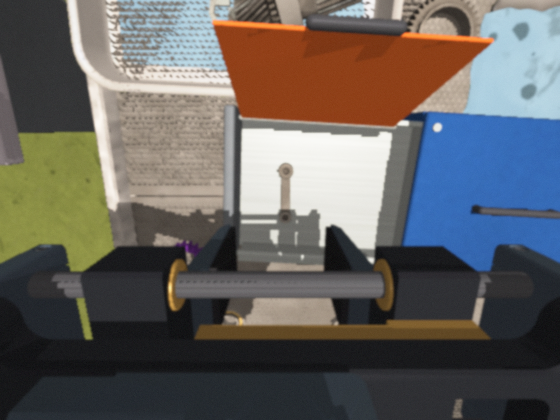

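Wrist view: the link's eyes are at (286,171) and (285,215), in the open drawer. Its long axis runs across the closing direction.

```bash
python3 - <<'E'
from h import *
import pickle
c,i,d=pickle.load(open("w.pkl","rb"))
for n,u,v in [("l1",286,165),("l mid",286,193),("l2",285,219),("frontwall",232,180),("floor",340,190),("floorR",330,245),("nutarea",336,322),("rear wall",400,190),("leftwall",310,124)]: print(n,world(c,d,u,v,1).round(4))
E
```

```text
l1 [ 0.5184 -0.1549  0.0248]
l mid [ 0.5188 -0.1906  0.0218]
l2 [ 0.5178 -0.2249  0.0226]
frontwall [ 0.4592 -0.1658  0.0698]
floor [ 0.5886 -0.1881  0.0139]
floorR [ 0.5395 -0.1735  0.2318]
nutarea [ 0.5948 -0.3878  0.0117]
rear wall [ 0.6656 -0.1876  0.0146]
leftwall [ 0.5474 -0.1064  0.0137]
```

Call:
step_arm([
  [0.6,-0.6,0.9,4,0],
  [0.6,-0.6,0.9,8,0],
  [0.6,-0.6,0.9,12,0],
  [0.6,-0.6,0.9,15,0],
  [0.6,-0.6,0.9,16.1,0],
])

```text
time: 2.65
tool_pos: [0.5194, -0.1915, 0.0239]
ee_rot: [-0.003, 0.706, 0.709, -0.001]
force: [-0.1, 0.3, 0.6]
opening: 0.0547
finger_force: 0.0
```

Call:
step_arm([
  [0,0,0,0,0],
  [0,0,0,0,0],
  [0,0,0,0,0],
  [0,0,0,0,0],
  [0,0,0,0,0],
])

```text
time: 3.15
tool_pos: [0.5218, -0.1925, 0.0274]
ee_rot: [0.001, 0.706, 0.709, 0.0]
force: [-0.0, -0.5, 1.2]
opening: 0.0178
finger_force: 0.0
```

```bash
python3 - <<'E'
from h import *
for k in range(3):
    imaging.get_image("top") if k else None
    s=readout.get_state(); print(s["tool_pos"],s["opening"],s["finger_force"],s["force"])
E
```

```text
[ 0.52176905 -0.19251479  0.02739521] 0.017834427361430646 0.0 [-0.01217478 -0.48248351  1.23465503]
[ 0.52159811 -0.19245335  0.0271598 ] 0.013353088153900404 0.0 [ 0.39807306 -0.70844921  0.4002856 ]
[ 0.52144127 -0.19236746  0.02691775] 0.00975805018219918 0.0 [-0.67782462 -0.22908789 -0.43650529]
```

Call:
step_arm([
  [0.5,0,-0.3,-1,0],
  [0.5,0,-0.3,-1,0],
  [0.5,0,-0.3,-1,0],
  [0.5,0,-0.3,-1,0],
  [0.5,0,-0.3,-1,0],
])

```text
time: 3.75
tool_pos: [0.5181, -0.1923, 0.0362]
ee_rot: [-0.0, 0.706, 0.709, -0.0]
force: [0.4, -0.1, -0.1]
opening: 0.0448
finger_force: 0.0
```

Call:
step_arm([
  [0.5,0,0,0.6,0],
  [0.5,0,0,1.2,0],
  [0.5,0,0,1.8,0],
  [0.5,0,0,1.8,0],
  [0.5,0,0,1.8,0],
])

```text
time: 4.25
tool_pos: [0.518, -0.1922, 0.0179]
ee_rot: [-0.0, 0.706, 0.709, -0.0]
force: [0.5, 0.2, 0.9]
opening: 0.0455
finger_force: 0.0
```

Call:
step_arm([
  [0,0,0,0,0],
  [0,0,0,0,0],
  [0,0,0,0,0],
  [0,0,0,0,0],
  [0,0,0,0,0],
])

```text
time: 4.75
tool_pos: [0.5182, -0.1923, 0.0184]
ee_rot: [0.0, 0.706, 0.709, 0.0]
force: [-0.5, 0.2, 0.2]
opening: 0.0084
finger_force: 0.0
```

Call:
step_arm([
  [0,0,0,0,0],
  [0,0,0,0,0],
  [0,0,0,0,0],
  [0,0,0,0,0],
  [0,0,0,0,0],
])

```text
time: 5.25
tool_pos: [0.5182, -0.1923, 0.0183]
ee_rot: [-0.0, 0.706, 0.709, 0.0]
force: [0.0, -0.3, -0.5]
opening: 0.0003
finger_force: 0.0
```

```bash
python3 - <<'E'
from h import *
import pickle
t=cam("wrist"); pickle.dump(t,open("w.pkl","wb")); cv2.imwrite("pics/w2.png",t[1]); print(readout.get_state()["tool_pos"])
E
```

```text
[ 0.51818874 -0.19233343  0.01833863]
```

View pics/w2.png

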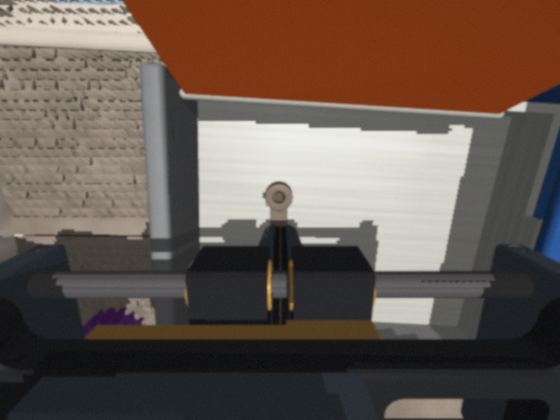

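The link's left eye is at (279,196), in line with the shut fingers at (282,260), but the fingers shut completely. They probably closed above it.

```bash
python3 - <<'E'
from h import *
import pickle
c,i,d=pickle.load(open("w.pkl","rb"))
for n,u,v in [("eyerim",279,186),("eye L",268,196),("eye R",290,196),("bar",279,214),("fl",240,200),("fl2",330,200),("fl3",420,200),("front",152,150),("tip",281,235)]: print(n,world(c,d,u,v,1).round(4))
c,i,d=cam("top"); P,u,v=cloud(c,d)
m=(abs(P[:,0]-.517)<.012)&(abs(P[:,1]+.19)<.05)&(P[:,2]<.05)
print(P[m][:,2].max())
for uu in range(262,298,3): print(uu,[ (world(c,d,uu,vv,0)*1000).astype(int).tolist() for vv in (234,236,238)])
cv2.imwrite("pics/t2.png",i)
E
```

```text
eyerim [ 0.5183 -0.1544  0.0248]
eye L [ 0.5109 -0.1612  0.0252]
eye R [ 0.5257 -0.1613  0.0246]
bar [ 0.5184 -0.1748  0.0216]
fl [ 0.4905 -0.1668  0.0142]
fl2 [ 0.5546 -0.1665  0.0142]
fl3 [ 0.619  -0.1663  0.0137]
front [ 0.4564 -0.1278  0.0708]
tip [ 0.5196 -0.1764  0.0583]Traceback (most recent call last):
  File "<stdin>", line 7, in <module>
    return umr_maximum(a, axis, None, out, keepdims, initial, where)
ValueError: zero-size array to reduction operation maximum which has no identity
```

Call:
step_arm([
  [0.45,0,0,-1.5,0],
  [0.45,1.9,0,-1.5,0],
  [0.45,1.9,0,-1.5,0],
  [0.45,1.9,0,-1.5,0],
  [0.45,1.9,0,-1.5,0],
])

```text
time: 5.85
tool_pos: [0.518, -0.1737, 0.0331]
ee_rot: [-0.0, 0.706, 0.709, -0.0]
force: [-0.6, 0.2, 0.2]
opening: 0.0377
finger_force: 0.0
```

Call:
step_arm([
  [0.45,0,0,0.6,0],
  [0.45,0,0,1.2,0],
  [0.45,0,0,1.7,0],
  [0.45,0,0,1.7,0],
  [0.45,0,0,1.7,0],
])

```text
time: 6.35
tool_pos: [0.518, -0.1734, 0.016]
ee_rot: [-0.0, 0.706, 0.709, -0.0]
force: [-0.3, 0.0, 0.7]
opening: 0.0411
finger_force: 0.0
```

Call:
step_arm([
  [0,0,0,0,0],
  [0,0,0,0,0],
  [0,0,0,0,0],
  [0,0,0,0,0],
  [0,0,0,0,0],
])

```text
time: 6.85
tool_pos: [0.5181, -0.1733, 0.0164]
ee_rot: [0.0, 0.706, 0.709, 0.0]
force: [0.1, 0.1, 1.0]
opening: 0.0038
finger_force: 0.0
```

```bash
python3 - <<'E'
from h import *
import pickle
t=cam("wrist"); pickle.dump(t,open("w.pkl","wb"));a=t[1][170:330,200:360]
s=cam("side"); b=s[1][150:270,200:360]
print(readout.get_state()["opening"])
o=np.hstack([cv2.resize(a,(400,400),interpolation=2),cv2.resize(b,(400,400),interpolation=2)])
cv2.imwrite("pics/w3.png",o)
E
```

```text
0.00020800177252277947
```

View pics/w3.png

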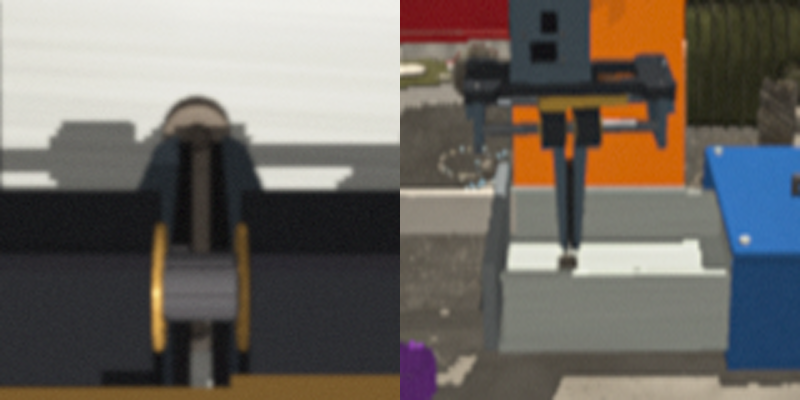

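Left part: the link's bar shows between the fingers at (200,200). Right part: the tips are at (568,250), just at the link's height. I'll lift a little and see what happens.

Call:
step_arm([
  [0,0,0,-2,0],
  [0,0,0,-4,0],
  [0,0,0,-6,0],
  [0,0,0,-8,0],
  [0,0,0,-8,0],
])

```text
time: 7.45
tool_pos: [0.52, -0.174, 0.099]
ee_rot: [0.003, 0.706, 0.709, 0.001]
force: [0.4, -0.0, 0.6]
opening: 0.0004
finger_force: 0.0
```

```bash
python3 - <<'E'
from h import *
import pickle
t=cam("wrist"); pickle.dump(t,open("w.pkl","wb"));a=t[1][130:350,180:400]
s=cam("side"); b=s[1][100:270,200:370]
print(readout.get_state())
o=np.hstack([cv2.resize(a,(400,400),interpolation=2),cv2.resize(b,(400,400),interpolation=2)])
cv2.imwrite("pics/w4.png",o)
E
```

```text
{'time': 7.55, 'qpos': array([-3.43939959e-01,  3.49421256e-01,  1.76697894e+00,  9.05430970e-05,
        1.02505138e+00, -3.48266580e-01]), 'dq': array([-0.00100873,  0.01981218,  0.02413858,  0.00068643,  0.00065839,
        0.00081973]), 'effort': array([ 1.30030930e-03, -4.12002611e+01, -2.12513119e+01,  5.42874774e-02,
        1.98521832e-02,  1.19501066e-03]), 'tool_pos': array([ 0.51794434, -0.17327006,  0.09613918]), 'ee_rot': array([4.73843374e-05, 7.05592084e-01, 7.08618236e-01, 6.50236012e-05]), 'force': array([-0.56194731,  0.62019196, -0.53555601]), 'ft_torque': array([-0.06575824,  0.03214433, -0.01079305]), 'finger_force': 0.0, 'opening': 0.00027705484379745036}
```

View pics/w4.png

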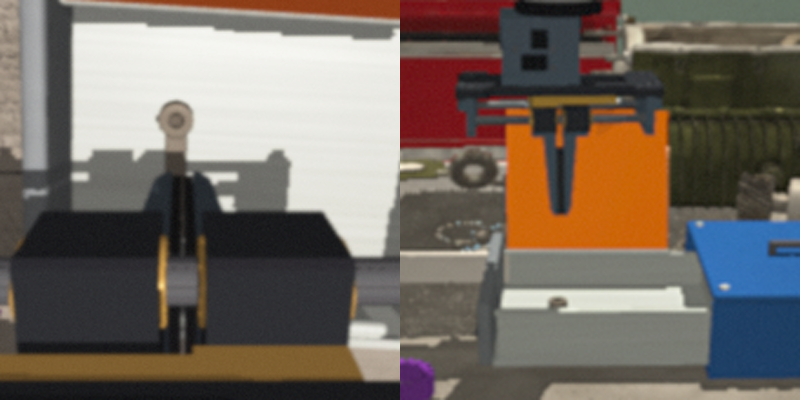

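The link stays in the drawer at (176,120), and the fingers shut empty. I'll measure the actual tip height with the side depth.

```bash
python3 - <<'E'
from h import *
c,i,d=cam("side"); P,u,v=cloud(c,d)
print(readout.get_state()["tool_pos"])
m=(abs(P[:,0]-.518)<.06)&(abs(P[:,1]+.178)<.035)&(P[:,2]>.05)&(P[:,2]<.14)
Q=P[m]; 
for z in np.arange(.05,.14,.006):
    k=abs(Q[:,2]-z)<.003
    if k.any(): print(z.round(3),k.sum(),Q[k].min(0).round(3),Q[k].max(0).round(3))
for n,uu,vv in [("eye",267,228),("fl",300,228),("cab",345,200)]: print(n,world(c,d,uu,vv,0).round(4))
E
```

```text
[ 0.51742528 -0.17307761  0.09548352]
0.05 1 [ 0.459 -0.174  0.05 ] [ 0.459 -0.174  0.05 ]
0.056 3 [ 0.459 -0.175  0.053] [ 0.459 -0.172  0.057]
0.062 3 [ 0.459 -0.174  0.06 ] [ 0.459 -0.17   0.063]
0.068 5 [ 0.459 -0.17   0.066] [ 0.459 -0.147  0.071]
0.074 2 [ 0.459 -0.162  0.071] [ 0.459 -0.154  0.072]
0.122 7 [ 0.513 -0.191  0.122] [ 0.523 -0.176  0.124]
0.128 26 [ 0.508 -0.192  0.125] [ 0.526 -0.177  0.131]
0.134 20 [ 0.508 -0.192  0.132] [ 0.526 -0.174  0.137]
0.14 15 [ 0.508 -0.191  0.137] [ 0.526 -0.177  0.14 ]
eye [ 0.5175 -0.1693  0.0265]
fl [ 0.597  -0.1485  0.0144]
cab [ 0.7014 -0.1473  0.0828]
```

Call:
step_arm([
  [0.45,-0.8,0,2,0],
  [0.45,-1.7,0,4,0],
  [0.45,-1.7,0,6,0],
  [0.45,-1.7,0,8,0],
  [0.45,-1.7,0,8,0],
])

```text
time: 8.1
tool_pos: [0.515, -0.1892, 0.0126]
ee_rot: [-0.004, 0.706, 0.709, -0.002]
force: [-0.0, 0.5, -0.1]
opening: 0.0374
finger_force: 0.0
```

Call:
step_arm([
  [0.45,0,0,0.3,0],
  [0.45,0,0,0.6,0],
  [0.45,0,0,0.9,0],
  [0.45,0,0,1.2,0],
  [0.45,0,0,1.2,0],
])

```text
time: 8.6
tool_pos: [0.518, -0.1902, 0.0043]
ee_rot: [-0.0, 0.706, 0.709, 0.0]
force: [0.5, -0.4, -0.1]
opening: 0.0409
finger_force: 0.0
```

```bash
python3 - <<'E'
from h import *
print(bot.grasp_offset, [a for a in dir(bot) if a[0]!="_"])
c,i,d=cam("side"); P,u,v=cloud(c,d)
s=readout.get_state();print(s["tool_pos"],s["force"])
m=(abs(P[:,0]-.518)<.04)&(abs(P[:,1]+.195)<.035)&(P[:,2]>.02)&(P[:,2]<.08)
Q=P[m]
for z in np.arange(.02,.08,.006):
    k=abs(Q[:,2]-z)<.003
    if k.any(): print(z.round(3),k.sum(),Q[k].min(0).round(3),Q[k].max(0).round(3))
E
```

```text
0.0188 ['PlanningError', 'grasp_offset', 'hand_in']
[ 0.51817186 -0.1902572   0.00441642] [-0.77508459 -0.42979598 -1.03331722]
0.02 9 [ 0.508 -0.173  0.02 ] [ 0.525 -0.165  0.023]
0.026 20 [ 0.508 -0.173  0.023] [ 0.525 -0.161  0.028]
0.032 1 [ 0.538 -0.2    0.035] [ 0.538 -0.2    0.035]
0.038 14 [ 0.489 -0.209  0.038] [ 0.547 -0.201  0.041]
0.044 23 [ 0.487 -0.209  0.042] [ 0.547 -0.2    0.047]
0.05 26 [ 0.487 -0.21   0.047] [ 0.547 -0.2    0.053]
0.056 26 [ 0.488 -0.208  0.053] [ 0.549 -0.2    0.059]
0.062 30 [ 0.488 -0.209  0.059] [ 0.549 -0.2    0.065]
0.068 28 [ 0.486 -0.209  0.065] [ 0.549 -0.199  0.071]
0.074 32 [ 0.486 -0.209  0.071] [ 0.549 -0.2    0.077]
```

Call:
step_arm([
  [0.45,0,0,0.3,0],
  [0.45,0,0,0.6,0],
  [0.45,0,0,0.9,0],
  [0.45,0,0,1.1,0],
  [0.45,0,0,1.1,0],
])

```text
time: 9.15
tool_pos: [0.5179, -0.1902, -0.0071]
ee_rot: [-0.0, 0.706, 0.709, -0.0]
force: [0.0, 0.7, -0.4]
opening: 0.041
finger_force: 0.0
```

Call:
step_arm([
  [0,0,0,0,0],
  [0,0,0,0,0],
  [0,0,0,0,0],
  [0,0,0,0,0],
  [0,0,0,0,0],
])

```text
time: 9.65
tool_pos: [0.5181, -0.1903, -0.0066]
ee_rot: [0.0, 0.706, 0.709, 0.0]
force: [-1.0, -0.0, 1.1]
opening: 0.0182
finger_force: 30.0
```

The grip now holds at 18 mm with 30 N, so the true tips sit about 25 mm above the reported TCP. I'll allow for that from here on.

Call:
step_arm([
  [0,0,0,-2,0],
  [0,0,0,-6,0],
  [0,0,0,-11,0],
  [0,0,0,-16,0],
  [0,0,0,-21,0],
])

```text
time: 10.15
tool_pos: [0.5177, -0.1901, 0.2052]
ee_rot: [-0.0, 0.706, 0.709, 0.0]
force: [1.2, -1.1, -1.2]
opening: 0.0182
finger_force: 30.0
```

Call:
step_arm([
  [0,0,-1,-3,0],
  [0,2,-3,-5,0],
  [0,6,-5,-5,0],
  [0,10,-7,-5,0],
  [0,14,-9,-5,0],
])

```text
time: 10.65
tool_pos: [0.4264, -0.0495, 0.2533]
ee_rot: [-0.0, 0.706, 0.708, 0.0]
force: [0.6, 1.9, -0.8]
opening: 0.0185
finger_force: 3.0
```

Call:
step_arm([
  [0,4,-1.5,0,0],
  [0,8,-3,0,0],
  [0,12,-5,0,0],
  [0,13,-6,0,0],
  [0,13,-6,2,0],
])

```text
time: 11.15
tool_pos: [0.3672, 0.081, 0.2351]
ee_rot: [0.001, 0.704, 0.71, 0.003]
force: [0.2, 0.7, -0.4]
opening: 0.0181
finger_force: 30.0
```

```bash
python3 - <<'E'
from h import *
s=readout.get_state();print(s["tool_pos"],s["opening"],s["finger_force"])
c,i,d=cam("top"); P,u,v=cloud(c,d)
for n,uu,vv in [("nut",361,204),("bo",356,270),("gear",395,248)]:print(n, i[vv-8:vv+9:4,uu-8:uu+9:4].mean(2).astype(int).tolist())
E
```

```text
[0.36724228 0.08098134 0.23513259] 0.018051530974923215 29.999684393405914
nut [[128, 129, 127, 138, 135], [130, 142, 132, 134, 135], [122, 132, 120, 117, 130], [126, 101, 105, 130, 129], [127, 130, 125, 132, 135]]
bo [[128, 113, 139, 130, 131], [120, 137, 116, 148, 135], [134, 136, 131, 113, 122], [124, 134, 120, 133, 131], [126, 117, 120, 131, 131]]
gear [[108, 91, 102, 97, 132], [109, 102, 129, 100, 113], [87, 132, 132, 124, 87], [80, 127, 131, 112, 106], [110, 88, 97, 86, 120]]
```

Call:
step_arm([
  [0,0,0,5,0],
  [0,0,0,10,0],
  [0,0,0,15,0],
  [0,0,0,19,0],
  [0,0,0,21,0],
])

```text
time: 11.7
tool_pos: [0.3645, 0.0783, 0.0206]
ee_rot: [-0.002, 0.706, 0.708, -0.002]
force: [-0.4, 0.8, -0.7]
opening: 0.0183
finger_force: 30.0
```

Call:
step_arm([
  [0,0,0,1.2,0],
  [0,0,0,2.4,0],
  [0,0,0,3.2,0],
  [0,0,0,3.2,0],
  [0.35,0,0,3.2,0],
])

```text
time: 12.2
tool_pos: [0.3674, 0.079, -0.0084]
ee_rot: [0.0, 0.706, 0.709, 0.0]
force: [-0.1, -0.6, -0.1]
opening: 0.0233
finger_force: 0.0
```

Call:
step_arm([
  [0.45,0,0,0,0],
  [0.45,0,0,0,0],
  [0.45,0,0,-3,0],
  [0.45,0,0,-7,0],
  [0.8,0,0,-12,0],
])

```text
time: 12.7
tool_pos: [0.3656, 0.0788, 0.1122]
ee_rot: [-0.001, 0.706, 0.709, -0.001]
force: [1.4, -0.0, -0.6]
opening: 0.0462
finger_force: 0.0
```

Call:
step_arm([
  [0.8,-4.5,0,-2,0],
  [0.8,-9,0,-4,0],
  [0.8,-13.5,0,-6,0],
  [0.8,-18,0,-6,0],
  [0.8,-22.5,0,-6,0],
])

```text
time: 13.2
tool_pos: [0.3681, -0.1479, 0.1727]
ee_rot: [0.002, 0.706, 0.709, 0.001]
force: [0.4, 0.2, -0.2]
opening: 0.0733
finger_force: 0.0
```

Call:
step_arm([
  [0.8,-4.5,1,0,0],
  [0.8,-9,2,0,0],
  [0.8,-13.5,3,0,0],
  [0.8,-18,4,0,0],
  [0.8,-21,7,0,0],
])

```text
time: 13.7
tool_pos: [0.4375, -0.3586, 0.1718]
ee_rot: [0.0, 0.707, 0.707, -0.001]
force: [0.7, 0.7, 0.9]
opening: 0.073
finger_force: 0.0
```

```bash
python3 - <<'E'
from h import *
import pickle
t=cam("wrist"); pickle.dump(t,open("w.pkl","wb")); pickle.dump(cam("top"),open("top.pkl","wb")); print(readout.get_state()["tool_pos"])
cv2.imwrite("pics/w5.png",t[1])
E
```

```text
[ 0.4414968  -0.35965465  0.17080472]
```

View pics/w5.png

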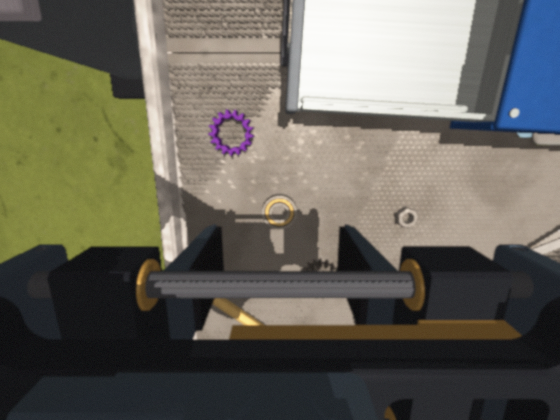

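The wrist view shows the bearing at (279,211), the nut at (406,217), the gear's top edge at (320,264), and the drawer empty.

```bash
python3 - <<'E'
from h import *
import pickle
c,i,d=pickle.load(open("w.pkl","rb"))
for n,u,v in [("bearing",279,211),("nut",406,217),("gear",320,264),("floor",400,60),("rwall",380,104),("rwallEndF",300,102),("frontR",292,100)]: print(n,world(c,d,u,v,1).round(4))
c,i,d=pickle.load(open("top.pkl","rb"))
P,u,v=cloud(c,d)
for n,a in [("bearing",(.435,-.391)),("gear",(.492,-.489)),("nut",(.6,-.4025))]:
    m=(np.hypot(P[:,0]-a[0],P[:,1]-a[1])<.045)&(P[:,2]>.006)&(P[:,2]<.03)
    print(n,m.sum(),((P[m].min(0)+P[m].max(0))/2).round(4))
E
```

```text
bearing [ 0.437  -0.3901 -0.0016]
nut [ 0.6064 -0.3981 -0.0013]
gear [ 0.4917 -0.4584  0.016 ]
floor [ 0.5714 -0.2108  0.0138]
rwall [ 0.5381 -0.2605  0.0613]
rwallEndF [ 0.4612 -0.2549  0.014 ]
frontR [ 0.4498 -0.2576  0.0705]
bearing 36 [ 0.4393 -0.3792  0.0121]
gear 24 [ 0.5145 -0.4963  0.0146]
nut 54 [ 0.601  -0.3982  0.0112]
```

Call:
step_arm([
  [0.8,-3.2,-0.2,4,0],
  [0.8,-3.4,-0.2,8.5,0],
  [0.8,-3.4,-0.2,13,0],
  [0.8,-3.4,-0.2,16,0],
  [0.8,-3.4,-0.2,17,0],
])

```text
time: 14.3
tool_pos: [0.4348, -0.3872, -0.0016]
ee_rot: [-0.003, 0.706, 0.709, -0.0]
force: [0.2, 1.5, 0.6]
opening: 0.0729
finger_force: 0.0
```

Call:
step_arm([
  [0.8,0,0,1,0],
  [0.8,0,0,1.9,0],
  [0.8,0,0,2,0],
  [0,0,0,2,0],
  [0,0,0,2,0],
])

```text
time: 14.8
tool_pos: [0.4376, -0.3902, -0.0176]
ee_rot: [0.001, 0.706, 0.709, 0.0]
force: [0.3, -0.7, 0.3]
opening: 0.0596
finger_force: 0.0
```

Call:
step_arm([
  [0,0,0,0,0],
  [0,0,0,0,0],
  [0,0,0,0,0],
  [0,0,0,0,0],
  [0,0,0,0,0],
])

```text
time: 15.3
tool_pos: [0.437, -0.3899, -0.0181]
ee_rot: [0.0, 0.706, 0.709, -0.0]
force: [-1.7, 0.3, 5.5]
opening: 0.0434
finger_force: 30.0
```

Call:
step_arm([
  [0,0,0,-3,0],
  [0,0,0,-7,0],
  [0,0,0,-11,0],
  [0,0,0,-12,0],
  [0,2,1,-12,0],
])

```text
time: 15.8
tool_pos: [0.4474, -0.3719, 0.1028]
ee_rot: [0.002, 0.706, 0.708, -0.0]
force: [0.3, 1.1, -2.0]
opening: 0.0436
finger_force: 30.0
```

Call:
step_arm([
  [0,4.5,1.5,0,0],
  [0,9,3,0,0],
  [0,13.5,5,0,0],
  [0,18,6.8,0,0],
  [0,22,6.8,0,0],
])

```text
time: 16.3
tool_pos: [0.5154, -0.1469, 0.0998]
ee_rot: [-0.0, 0.705, 0.709, 0.0]
force: [-0.2, 0.1, -1.0]
opening: 0.0437
finger_force: 30.0
```

Call:
step_arm([
  [0,0,0,3,0],
  [0,0,0,6,0],
  [0,0,0,9,0],
  [0,0,0,10.4,0],
  [0,0,0,10.4,0],
])

```text
time: 16.8
tool_pos: [0.5128, -0.1487, -0.005]
ee_rot: [-0.002, 0.706, 0.709, -0.001]
force: [-0.3, 0.2, -1.8]
opening: 0.044
finger_force: 30.0
```

Call:
step_arm([
  [0,0,0,0.2,0],
  [0.65,0,0,0.2,0],
  [0.65,0,0,0.2,0],
  [0.65,0,0,0.2,0],
  [0.65,0,0,0,0],
])

```text
time: 17.3
tool_pos: [0.5139, -0.1493, -0.0026]
ee_rot: [-0.0, 0.706, 0.709, 0.0]
force: [-0.1, 0.4, -0.0]
opening: 0.0593
finger_force: 0.0
```

Call:
step_arm([
  [0.7,0,0,-3,0],
  [0.8,0,0,-7,0],
  [0.85,0,0,-11,0],
  [0.85,-3,0,-12,0],
  [0.85,-7.5,0,-12,0],
])

```text
time: 17.8
tool_pos: [0.5162, -0.2242, 0.1209]
ee_rot: [0.003, 0.704, 0.71, 0.001]
force: [1.7, -0.9, -0.8]
opening: 0.0771
finger_force: 0.0
```

Call:
step_arm([
  [0.85,-4.5,0,-1,0],
  [0.85,-9,-0.5,-2,0],
  [0.85,-13.5,-1,-2,0],
  [0.85,-18,-2,-2,0],
  [0.85,-22.5,-2.3,-2,0],
])

```text
time: 18.3
tool_pos: [0.4912, -0.4512, 0.1379]
ee_rot: [0.0, 0.706, 0.708, 0.0]
force: [0.3, -0.7, 0.3]
opening: 0.0778
finger_force: 0.0
```

```bash
python3 - <<'E'
from h import *
import pickle
t=cam("wrist"); pickle.dump(t,open("w.pkl","wb")); pickle.dump(cam("top"),open("top.pkl","wb")); print(readout.get_state()["tool_pos"])
cv2.imwrite("pics/w6.png",t[1])
E
```

```text
[ 0.49113168 -0.45501678  0.13699591]
```

View pics/w6.png

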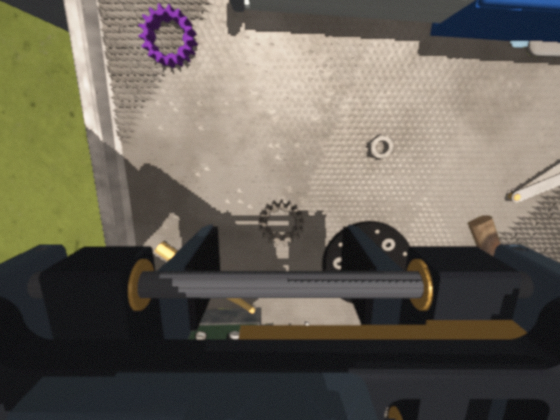

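The gear is at (282,220), the nut at (381,148), and the black disc at (370,260) clears the right finger.

```bash
python3 - <<'E'
from h import *
import pickle
c,i,d=pickle.load(open("w.pkl","rb"))
for n,u,v in [("gear",282,220),("nut",381,147),("disc",340,245)]: print(n,world(c,d,u,v,1).round(4))
P,u,v=cloud(c,d); m=(np.hypot(P[:,0]-.492,P[:,1]+.485)<.04)&(P[:,2]>.01)&(P[:,2]<.03); print(((P[m].min(0)+P[m].max(0))/2).round(4),P[m].min(0),P[m].max(0))
c,i,d=pickle.load(open("top.pkl","rb"))
P,u,v=cloud(c,d)
m=(abs(P[:,0]-.55)<.09)&(abs(P[:,1]+.19)<.07)&(P[:,2]>.022)&(P[:,2]<.045)
print("in drawer",m.sum(),P[m].min(0).round(3),P[m].max(0).round(3))
E
```

```text
gear [ 0.4947 -0.4839 -0.0008]
nut [ 0.6068 -0.3966 -0.0018]
disc [ 0.5647 -0.512   0.0094]
[ 0.4928 -0.4823  0.0162] [ 0.46661518 -0.50809859  0.01002722] [ 0.51895225 -0.45644306  0.0222943 ]
in drawer 192 [ 0.461 -0.171  0.022] [ 0.534 -0.129  0.044]
```

Call:
step_arm([
  [0.78,-3.3,0.1,3,0],
  [0.78,-3.3,0.1,7,0],
  [0.78,-3.3,0.1,11,0],
  [0.78,-3.3,0.1,13.4,0],
  [0.78,-3.3,0.1,13.4,0],
])

```text
time: 18.9
tool_pos: [0.4912, -0.4793, -0.0008]
ee_rot: [-0.005, 0.705, 0.709, 0.0]
force: [-0.4, 1.1, 0.1]
opening: 0.0715
finger_force: 0.0
```

Call:
step_arm([
  [0.78,0,0,1,0],
  [0.78,0,0,2,0],
  [0.78,0,0,2,0],
  [0,0,0,2,0],
  [0,0,0,2,0],
])

```text
time: 19.4
tool_pos: [0.4939, -0.4828, -0.0157]
ee_rot: [0.001, 0.706, 0.709, 0.0]
force: [0.4, -0.0, 0.4]
opening: 0.058
finger_force: 0.0
```

Call:
step_arm([
  [0,0,0,0,0],
  [0,0,0,0,0],
  [0,0,0,0,0],
  [0,0,0,0,0],
  [0,0,0,0,0],
])

```text
time: 19.9
tool_pos: [0.4934, -0.4827, -0.0159]
ee_rot: [0.0, 0.706, 0.709, -0.0]
force: [-2.4, 0.8, 5.5]
opening: 0.0509
finger_force: 30.0
```

Call:
step_arm([
  [0,0,0,-3,0],
  [0,0,0,-7,0],
  [0,0,0,-11,0],
  [0,0,0,-13,0],
  [0,3,0.5,-13,0],
])

```text
time: 20.4
tool_pos: [0.4999, -0.4568, 0.1168]
ee_rot: [0.005, 0.707, 0.707, -0.0]
force: [1.9, 0.5, -2.7]
opening: 0.0509
finger_force: 30.0
```

Call:
step_arm([
  [0,5,0.5,0,0],
  [0,10,1,0,0],
  [0,15,1.5,0,0],
  [0,19.5,2,0,0],
  [0,23.1,2.2,0,0],
])

```text
time: 20.9
tool_pos: [0.5191, -0.2183, 0.1126]
ee_rot: [-0.001, 0.705, 0.709, 0.0]
force: [0.6, -0.3, -2.0]
opening: 0.0511
finger_force: 30.0
```

Call:
step_arm([
  [0,0,0,2,0],
  [0,0,0,5,0],
  [0,0,0,9,0],
  [0,0,0,11.2,0],
  [0,0,0,11.3,0],
])

```text
time: 21.4
tool_pos: [0.5178, -0.2203, -0.0025]
ee_rot: [-0.002, 0.706, 0.709, -0.001]
force: [0.8, -0.3, -2.5]
opening: 0.0513
finger_force: 30.0
```

Call:
step_arm([
  [0,0,0,0.1,0],
  [0,0,0,0.1,0],
  [0.72,0,0,0.1,0],
  [0.72,0,0,0.1,0],
  [0.72,0,0,0.1,0],
])

```text
time: 21.9
tool_pos: [0.5198, -0.2215, 0.0001]
ee_rot: [0.001, 0.706, 0.709, 0.0]
force: [0.0, -0.3, -0.1]
opening: 0.0655
finger_force: 0.0
```

Call:
step_arm([
  [0.72,0,0,-3,0],
  [0.72,0,0,-7,0],
  [0.72,0,0,-11,0],
  [0.6,-2,2,-13,0],
  [0.6,-5,4,-13,0],
])

```text
time: 22.4
tool_pos: [0.5622, -0.2716, 0.1347]
ee_rot: [0.004, 0.705, 0.709, 0.002]
force: [-0.0, -0.1, 0.5]
opening: 0.0552
finger_force: 0.0
```

Call:
step_arm([
  [0.6,-3,2,0,0],
  [0.6,-6,4,0,0],
  [0.6,-9,4.5,0,0],
  [0.6,-9,4.5,0,0],
  [0.6,-9,4.5,0,0],
])

```text
time: 22.9
tool_pos: [0.6045, -0.361, 0.129]
ee_rot: [-0.001, 0.706, 0.708, 0.0]
force: [-0.8, 0.4, -0.4]
opening: 0.0549
finger_force: 0.0
```

```bash
python3 - <<'E'
from h import *
import pickle
t=cam("wrist"); pickle.dump(t,open("w.pkl","wb")); pickle.dump(cam("top"),open("top.pkl","wb")); print(readout.get_state()["tool_pos"])
c,i,d=t
P,u,v=cloud(c,d); m=(np.hypot(P[:,0]-.605,P[:,1]+.398)<.04)&(P[:,2]>.006)&(P[:,2]<.03); print(m.sum(),P[m].min(0),P[m].max(0),u[m].mean(),v[m].mean())
c,i,d=pickle.load(open("top.pkl","rb"))
P,u,v=cloud(c,d)
m=(abs(P[:,0]-.55)<.08)&(abs(P[:,1]+.19)<.06)&(P[:,2]>.022)&(P[:,2]<.045)
print("in drawer",m.sum(),P[m].min(0).round(3),P[m].max(0).round(3))
cv2.imwrite("pics/w7.png",np.hstack([cv2.resize(t[1],(400,300)),cv2.resize(i[165:315,60:260],(400,300),interpolation=2)]))
E
```

```text
[ 0.60454759 -0.35992869  0.1294552 ]
260 [ 0.59052711 -0.40826965  0.0060021 ] [ 0.6148289  -0.38205964  0.01316066] 277.58846153846156 226.02692307692308
in drawer 321 [ 0.473 -0.249  0.022] [ 0.545 -0.131  0.04 ]
```

View pics/w7.png

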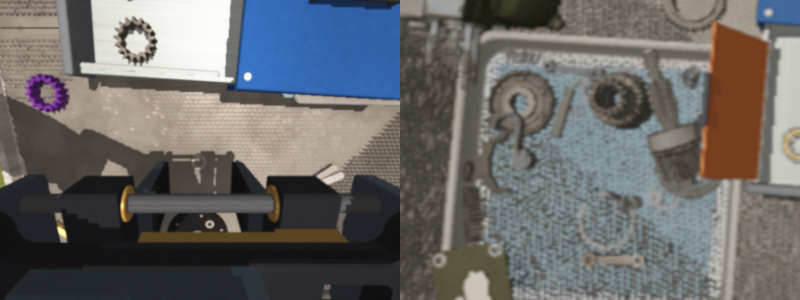

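The gear lies in the drawer at (136,40) left. In the tray the link shows at (613,260) right. The nut measures (0.603, -0.395).

Call:
step_arm([
  [0.6,-3.5,-0.1,3,0],
  [0.6,-3.5,-0.1,7,0],
  [0.6,-3.5,-0.1,11,0],
  [0.6,-3.5,-0.1,13,0],
  [0.6,-3.5,-0.1,13,0],
])

```text
time: 23.5
tool_pos: [0.6016, -0.3931, -0.0042]
ee_rot: [-0.004, 0.705, 0.709, -0.001]
force: [-0.3, 0.2, 0.3]
opening: 0.0548
finger_force: 0.0
```

Call:
step_arm([
  [0.6,0,0,1,0],
  [0.6,0,0,1.8,0],
  [0.6,0,0,1.8,0],
  [0,0,0,1.8,0],
  [0,0,0,1.8,0],
])

```text
time: 24.0
tool_pos: [0.6046, -0.3963, -0.0177]
ee_rot: [0.001, 0.706, 0.709, 0.0]
force: [-0.4, 0.8, -0.5]
opening: 0.0415
finger_force: 0.0
```

Call:
step_arm([
  [0,0,0,0,0],
  [0,0,0,0,0],
  [0,0,0,0,0],
  [0,0,0,0,0],
  [0,0,0,0,0],
])

```text
time: 24.5
tool_pos: [0.6041, -0.3961, -0.0183]
ee_rot: [0.0, 0.706, 0.709, 0.0]
force: [-0.7, -0.2, 3.3]
opening: 0.0229
finger_force: 30.0
```

Gripped. The cabinet is close behind the next placing spot, so I'll measure the real height of the gripper body before placing the nut.

```bash
python3 - <<'E'
from h import *
c,i,d=cam("side"); P,u,v=cloud(c,d); s=readout.get_state()["tool_pos"]; print(s)
m=(abs(P[:,1]-s[1])<.06)&(P[:,2]<.2)
for a in range(-100,101,10):
    k=m&(abs(P[:,0]-s[0]-a/1000)<.005)&(P[:,2]>.03)
    if k.any(): print(a,k.sum(),np.sort(P[k,2])[:3].round(3))
m=(abs(P[:,0]-s[0])<.03)&(abs(P[:,1]-s[1])<.03)
print("tip",[ (z.round(3),(m&(abs(P[:,2]-z)<.002)).sum()) for z in np.arange(-.004,.03,.004)])
E
```

```text
[ 0.60408459 -0.39607818 -0.01827807]
-90 99 [0.112 0.112 0.112]
-80 245 [0.087 0.089 0.089]
-70 190 [0.09  0.092 0.094]
-60 150 [0.098 0.098 0.098]
-50 392 [0.097 0.097 0.098]
-40 424 [0.083 0.083 0.083]
-30 475 [0.057 0.058 0.061]
-20 561 [0.03  0.031 0.031]
-10 384 [0.032 0.035 0.036]
0 321 [0.097 0.097 0.098]
10 547 [0.03  0.03  0.031]
20 358 [0.03  0.031 0.031]
30 236 [0.068 0.092 0.092]
40 123 [0.091 0.093 0.095]
50 109 [0.098 0.099 0.099]
60 180 [0.099 0.099 0.099]
70 277 [0.087 0.088 0.088]
80 203 [0.087 0.088 0.089]
90 43 [0.112 0.116 0.116]
tip [(np.float64(-0.004), np.int64(1)), (np.float64(0.0), np.int64(371)), (np.float64(0.004), np.int64(30)), (np.float64(0.008), np.int64(45)), (np.float64(0.012), np.int64(85)), (np.float64(0.016), np.int64(31)), (np.float64(0.02), np.int64(29)), (np.float64(0.024), np.int64(36)), (np.float64(0.028), np.int64(36))]
```

Body bottom is 105 mm above the reported TCP, so it clears the cabinet by about 20 mm.

Call:
step_arm([
  [0,0,0,-3,0],
  [0,0,0,-7,0],
  [0,0,0,-11,0],
  [0,0,0,-13,0],
  [0,3,0,-13,0],
])

```text
time: 25.05
tool_pos: [0.606, -0.3701, 0.1153]
ee_rot: [0.005, 0.707, 0.707, 0.001]
force: [0.0, 0.9, -0.3]
opening: 0.0233
finger_force: 30.0
```

Call:
step_arm([
  [0,4,-0.3,0,0],
  [0,8,-0.6,0,0],
  [0,12,-0.9,0,0],
  [0,16,-0.9,0,0],
  [0,18,-0.9,0,0],
])

```text
time: 25.55
tool_pos: [0.5936, -0.1827, 0.111]
ee_rot: [-0.001, 0.705, 0.709, 0.0]
force: [0.3, -0.7, -0.7]
opening: 0.0233
finger_force: 30.0
```

Call:
step_arm([
  [0,0,0,2,0],
  [0,0,0,5,0],
  [0,0,0,9,0],
  [0,0,0,11.3,0],
  [0,0,0,11.3,0],
])

```text
time: 26.05
tool_pos: [0.5918, -0.1851, -0.005]
ee_rot: [-0.003, 0.706, 0.709, -0.001]
force: [-0.3, -0.5, -0.0]
opening: 0.0242
finger_force: 30.0
```

Call:
step_arm([
  [0,0,0,0.1,0],
  [0,0,0,0.1,0],
  [0.38,0,0,0.1,0],
  [0.38,0,0,0.1,0],
  [0.38,0,0,0.1,0],
])

```text
time: 26.55
tool_pos: [0.5946, -0.1861, -0.0019]
ee_rot: [0.001, 0.706, 0.709, 0.0]
force: [0.1, -0.8, -0.0]
opening: 0.0348
finger_force: 0.0
```

Call:
step_arm([
  [0.38,0,0,-3,0],
  [0.38,0,0,-7,0],
  [0.38,0,-1,-11,0],
  [0.2,-2,-4,-14,0],
  [0,-6,-8,-16,0],
])

```text
time: 27.05
tool_pos: [0.5222, -0.2394, 0.1574]
ee_rot: [0.003, 0.704, 0.71, 0.001]
force: [-0.3, -3.0, 0.4]
opening: 0.0213
finger_force: 0.0
```

```bash
python3 - <<'E'
from h import *
import pickle
t=cam("top"); pickle.dump(t,open("top.pkl","wb")); w=cam("wrist"); pickle.dump(w,open("w.pkl","wb"));print(readout.get_state()["tool_pos"])
cv2.imwrite("pics/t8.png",np.hstack([cv2.resize(t[1][150:330,80:420],(480,254),interpolation=2),cv2.resize(w[1],(320,254))]))
E
```

```text
[ 0.51929839 -0.24317812  0.15768805]
```

View pics/t8.png

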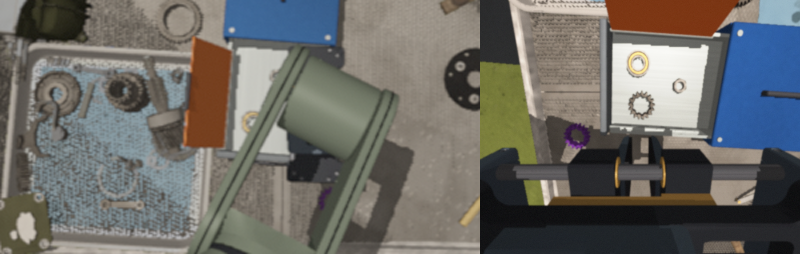

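Drawer at right: bearing (637,64), nut (679,86) and gear (641,104) all lie flat and apart. The link is in the tray at (120,204) left. Next is the flap: I'll go over and behind it with the fingers shut.

Call:
step_arm([
  [0,0,1,-4,0],
  [0,0,2,-8,0],
  [0,2,4,-11,0],
  [0,6,4,-12,0],
  [0,10.5,4,-12,0],
])

```text
time: 27.65
tool_pos: [0.5622, -0.1339, 0.2757]
ee_rot: [0.002, 0.706, 0.708, 0.001]
force: [0.9, -0.4, -0.3]
opening: 0.0004
finger_force: 0.0
```

Call:
step_arm([
  [0,4.5,0,0,0],
  [0,9,0,0,0],
  [0,13,0,0,0],
  [0,15,0,0,0],
  [0,15,0,0,0],
])

```text
time: 28.15
tool_pos: [0.5598, 0.0186, 0.2737]
ee_rot: [-0.001, 0.704, 0.71, 0.0]
force: [0.6, 0.2, 0.5]
opening: 0.0003
finger_force: 0.0
```

Call:
step_arm([
  [0,0,0,4,0],
  [0,0,0,8,0],
  [0,0,0,12,0],
  [0,0,0,15,0],
  [0,0,0,15,0],
])

```text
time: 28.65
tool_pos: [0.5565, 0.0146, 0.1196]
ee_rot: [-0.003, 0.706, 0.708, -0.004]
force: [-1.2, -0.7, -0.4]
opening: 0.0004
finger_force: 0.0
```

Call:
step_arm([
  [0,-2,0,0,0],
  [0,-4,0,0,0],
  [0,-6,0,0,0],
  [0,-8,0,0,0],
  [0,-10,0,0,0],
])

```text
time: 29.15
tool_pos: [0.5615, -0.0858, 0.1262]
ee_rot: [0.001, 0.706, 0.708, 0.001]
force: [0.1, 1.0, 0.3]
opening: 0.0006
finger_force: 0.4
```

Call:
step_arm([
  [0,-1.5,0,0,0],
  [0,-3,0,0,0],
  [0,-4.5,0,0.4,0],
  [0,-6,0,1,0],
  [0,-7,0,1.6,0],
])

```text
time: 29.65
tool_pos: [0.5607, -0.1558, 0.1074]
ee_rot: [0.0, 0.706, 0.708, -0.0]
force: [0.3, -0.2, 0.1]
opening: 0.0003
finger_force: 0.3
```

```bash
python3 - <<'E'
from h import *
t=cam("side"); w=cam("wrist");s=readout.get_state();print(s["tool_pos"],s["force"])
cv2.imwrite("pics/f1.png",np.hstack([cv2.resize(t[1][110:290,160:400],(400,300),interpolation=2),cv2.resize(w[1],(400,300))]))
E
```

```text
[ 0.56001169 -0.15574805  0.10665041] [0.18532998 0.86162078 0.39071235]
```

View pics/f1.png

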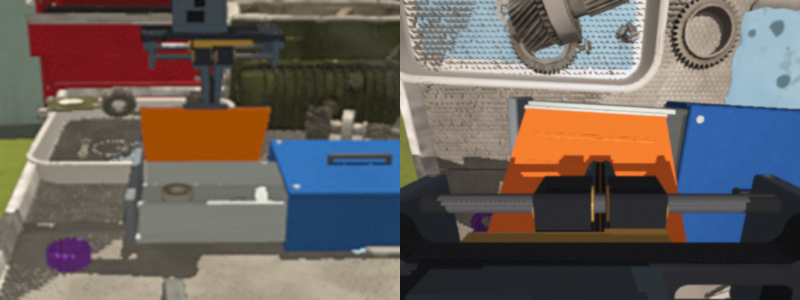

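The flap (side view, at (205,135)) is over the parts and leaning right, with the fingers behind it. I'll follow the arc down.

Call:
step_arm([
  [0,-1,0,0.6,0],
  [0,-1.8,0,1.2,0],
  [0,-2.6,0,1.8,0],
  [0,-3.3,0,2.8,0],
  [0,-4,0,3.8,0],
])

```text
time: 30.25
tool_pos: [0.5608, -0.195, 0.0691]
ee_rot: [-0.0, 0.706, 0.709, 0.0]
force: [-0.3, 0.4, 0.2]
opening: 0.0008
finger_force: 0.1
```

Call:
step_arm([
  [0,-0.6,0,0.6,0],
  [0,-1.2,0,1.2,0],
  [0,-1.8,0,1.8,0],
  [0,-2.4,0,2.4,0],
  [0,-3,0,2.8,0],
])

```text
time: 30.75
tool_pos: [0.5609, -0.2249, 0.0414]
ee_rot: [-0.0, 0.706, 0.709, -0.0]
force: [-0.4, -0.1, -0.2]
opening: 0.0005
finger_force: 0.0
```

Call:
step_arm([
  [0,-0.6,0,0.2,0],
  [0,-0.6,0,0.4,0],
  [0,-0.6,0,0.6,0],
  [0,-0.6,0,0.8,0],
  [0,-0.6,0,0.8,0],
])

```text
time: 31.25
tool_pos: [0.5621, -0.2314, 0.0353]
ee_rot: [0.002, 0.705, 0.709, 0.0]
force: [1.0, -2.5, 3.2]
opening: 0.0004
finger_force: 2.0
```

Call:
step_arm([
  [0,0,0,0.1,0],
  [0,0,0,0.2,0],
  [0,0,0,0.3,0],
  [0,0,0,0.4,0],
  [0,0,0,0.4,0],
])

```text
time: 31.75
tool_pos: [0.5601, -0.2296, 0.0291]
ee_rot: [-0.001, 0.706, 0.709, -0.0]
force: [0.7, -0.4, 0.3]
opening: 0.0006
finger_force: 0.0
```

Call:
step_arm([
  [0,0,0,0.1,0],
  [0,0,0,0.2,0],
  [0,0,0,0.3,0],
  [0,0,0,0.3,0],
  [0,0,0,0.3,0],
])

```text
time: 32.25
tool_pos: [0.5615, -0.2301, 0.028]
ee_rot: [0.0, 0.706, 0.709, 0.001]
force: [0.4, 1.0, 7.3]
opening: 0.0002
finger_force: 3.2
```

```bash
python3 - <<'E'
from h import *
t=cam("side"); s=readout.get_state();print(s["tool_pos"],s["force"])
c,i,d=cam("top"); P,u,v=cloud(c,d)
for y in np.arange(-.26,-.09,.02):
    m=(abs(P[:,0]-.49)<.02)&(abs(P[:,1]-y)<.006); print(y.round(3),m.sum(),np.median(P[m,2]).round(4) if m.any() else "")
c,i,d=t; P,u,v=cloud(c,d); print("side")
for y in np.arange(-.26,-.09,.02):
    m=(abs(P[:,0]-.52)<.02)&(abs(P[:,1]-y)<.006); print(y.round(3),m.sum(),np.median(P[m,2]).round(4) if m.any() else "")
E
```

```text
[ 0.56152151 -0.23007547  0.02802406] [-0.28500266  1.61321793  6.1350047 ]
-0.26 192 0.4709
-0.24 218 0.4027
-0.22 98 0.1747
-0.2 138 0.1747
-0.18 162 0.5057
-0.16 292 0.5022
-0.14 125 0.5149
-0.12 0 
-0.1 42 0.0511
side
-0.26 751 0.1834
-0.24 255 0.253
-0.22 71 0.055
-0.2 92 0.144
-0.18 60 0.0562
-0.16 96 0.482
-0.14 27 0.0553
-0.12 36 0.0544
-0.1 16 0.055
```

The flap reads level at 0.055 m right across and resists 6 to 7 N, so it has latched. I'll lift, turn the gripper 90° and go in front of the drawer.

Call:
step_arm([
  [0,0,0,-4,0],
  [0,0,-2,-8,8.5],
  [0,1,-6.5,-10,17],
  [0,2.5,-11,-10,25.5],
  [0,4,-15.5,-10,34],
])

```text
time: 32.85
tool_pos: [0.4044, -0.1906, 0.1274]
ee_rot: [0.0, 0.883, 0.469, 0.0]
force: [-0.5, 0.3, 0.2]
opening: 0.0003
finger_force: 0.0
```

Call:
step_arm([
  [0,0,0,0,8.5],
  [0,0,0,0,17],
  [0,0,0,0,25.5],
  [0,0,0,0,34],
  [0,0,0,0,42],
])

```text
time: 33.35
tool_pos: [0.4055, -0.1909, 0.1269]
ee_rot: [-0.0, 0.993, 0.121, -0.0]
force: [-0.3, 0.2, 0.1]
opening: 0.0007
finger_force: 0.0
```

Call:
step_arm([
  [0,0,0,0,8],
  [0,0,0,0,14],
  [0,0,0,0,14],
  [0,0,0,0,14],
  [0,0,0,0,14],
])

```text
time: 33.85
tool_pos: [0.4057, -0.1911, 0.1269]
ee_rot: [-0.0, 1.0, 0.003, -0.0]
force: [0.3, -0.4, 0.3]
opening: 0.0004
finger_force: 0.0
```

```bash
python3 - <<'E'
from h import *
s=readout.get_state();print(s["tool_pos"],s["ee_rot"],s["force"])
c,i,d=cam("top"); P,u,v=cloud(c,d)
for y in np.arange(-.29,-.09,.02):
    m=(abs(P[:,0]-.57)<.03)&(abs(P[:,1]-y)<.006); print(y.round(3),m.sum(),np.median(P[m,2]).round(4) if m.any() else "")
m=(abs(P[:,1]+.19)<.03)&(P[:,2]>.06)&(P[:,2]<.08)&(P[:,0]<.5); print("front top x",P[m,0].min() if m.any() else None)
t=cam("side")
cv2.imwrite("pics/f2.png",np.hstack([cv2.resize(i[150:330,150:390],(400,300),interpolation=2),cv2.resize(t[1][110:290,160:400],(400,300),interpolation=2)]))
E
```

```text
[ 0.40574797 -0.19105082  0.12692126] [-1.19200517e-04  9.99995919e-01  2.85374660e-03 -5.86746465e-05] [ 0.27185123 -0.40291296  0.28457504]
-0.29 118 -0.0014
-0.27 98 0.062
-0.25 115 0.054
-0.23 125 0.0539
-0.21 125 0.0537
-0.19 125 0.0538
-0.17 125 0.0533
-0.15 124 0.0547
-0.13 125 0.0534
-0.11 123 0.0538
front top x 0.4509277279327615
```

View pics/f2.png

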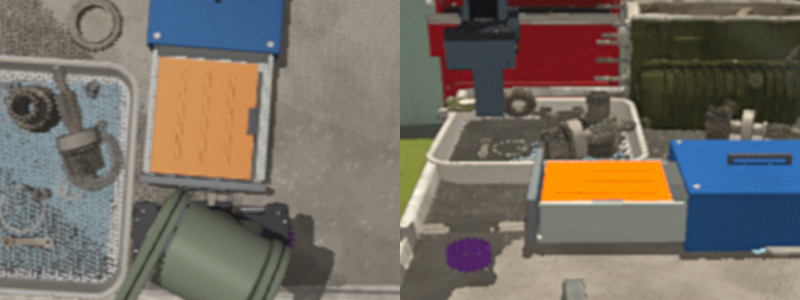

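The flap is latched level, and the link is in the tray at (28,241). The gripper is in front of the drawer, so I'll lower and push.

Call:
step_arm([
  [0,-0.5,0,3,0],
  [0,-0.5,0,6,0],
  [0,-0.5,0,9,0],
  [0,-0.5,0,10.5,0],
  [0,-0.5,0,10.5,0],
])

```text
time: 34.45
tool_pos: [0.3992, -0.1903, 0.0202]
ee_rot: [-0.001, 1.0, 0.002, -0.002]
force: [-0.3, 0.3, -0.7]
opening: 0.0009
finger_force: 0.0
```

Call:
step_arm([
  [0,1.5,0,0,0],
  [0,3,0,0,0],
  [0,4.5,0,0,0],
  [0,6,0,0,0],
  [0,7.5,0,0,0],
])

```text
time: 34.95
tool_pos: [0.477, -0.1915, 0.0229]
ee_rot: [0.001, 1.0, 0.003, -0.0]
force: [-3.4, -3.1, 0.1]
opening: 0.0001
finger_force: 2.0
```

Call:
step_arm([
  [0,1.5,0,0,0],
  [0,3,0,0,0],
  [0,4.5,0,0,0],
  [0,6,0,0,0],
  [0,7.5,0,0,0],
])

```text
time: 35.45
tool_pos: [0.5517, -0.1911, 0.0228]
ee_rot: [0.001, 1.0, 0.003, -0.001]
force: [-3.8, -3.4, 0.3]
opening: 0.0006
finger_force: 2.0
```

Call:
step_arm([
  [0,1,0,0,0],
  [0,2,0,0,0],
  [0,3,0,0,0],
  [0,4,0,0,0],
  [0,5,0,0,0],
])

```text
time: 35.95
tool_pos: [0.6015, -0.1903, 0.0221]
ee_rot: [0.0, 1.0, 0.002, -0.0]
force: [-3.3, -1.8, -0.6]
opening: 0.0003
finger_force: 1.5
```

Call:
step_arm([
  [0,0.4,0,0,0],
  [0,0.8,0,0,0],
  [0,1.2,0,0,0],
  [0,1.6,0,0,0],
  [0,2,0,0,0],
])

```text
time: 36.45
tool_pos: [0.6175, -0.1905, 0.0221]
ee_rot: [-0.0, 1.0, 0.002, -0.003]
force: [-4.3, -3.0, 2.3]
opening: 0.0002
finger_force: 2.5
```

Call:
step_arm([
  [0,0.3,0,0,0],
  [0,0.6,0,0,0],
  [0,0.9,0,0,0],
  [0,1.2,0,0,0],
  [0,1.2,0,0,0],
])

```text
time: 36.95
tool_pos: [0.6207, -0.1904, 0.0223]
ee_rot: [-0.001, 1.0, 0.002, -0.012]
force: [-28.4, -4.8, 18.8]
opening: 0.0008
finger_force: 14.4
```

Call:
step_arm([
  [0,-2,0,0,0],
  [0,-5,0,0,0],
  [0,-9,0,0,0],
  [0,-13,0,0,0],
  [0,-17,0,0,0],
])

```text
time: 37.45
tool_pos: [0.4624, -0.1906, 0.0222]
ee_rot: [-0.0, 1.0, 0.002, 0.001]
force: [-0.7, -0.6, 0.7]
opening: 0.0008
finger_force: 0.0
```

```bash
python3 - <<'E'
from h import *
s=readout.get_state();print(s["tool_pos"],s["force"])
c,i,d=cam("top"); P,u,v=cloud(c,d)
for y in (-.14,-.19,-.24):
    m=(abs(P[:,1]-y)<.012)&(P[:,0]>.56)&(P[:,0]<.72)&(P[:,2]>-.01)
    print(y,[(x.round(3), np.median(P[m&(abs(P[:,0]-x)<.0025),2]).round(3) if (m&(abs(P[:,0]-x)<.0025)).any() else None) for x in np.arange(.61,.68,.005)])
t=cam("side")
cv2.imwrite("pics/f3.png",np.hstack([cv2.resize(i[130:310,150:390],(400,300),interpolation=2),cv2.resize(t[1][130:290,200:440],(400,300),interpolation=2)]))
E
```

```text
[ 0.46237506 -0.19056588  0.02221008] [-0.74819441 -0.60471977  0.67215702]
-0.14 [(np.float64(0.61), np.float64(-0.0)), (np.float64(0.615), np.float64(-0.001)), (np.float64(0.62), np.float64(-0.001)), (np.float64(0.625), np.float64(-0.001)), (np.float64(0.63), np.float64(-0.001)), (np.float64(0.635), np.float64(-0.001)), (np.float64(0.64), np.float64(0.03)), (np.float64(0.645), np.float64(0.069)), (np.float64(0.65), np.float64(0.072)), (np.float64(0.655), np.float64(0.08)), (np.float64(0.66), np.float64(0.081)), (np.float64(0.665), np.float64(0.081)), (np.float64(0.67), np.float64(0.082)), (np.float64(0.675), np.float64(0.08)), (np.float64(0.68), np.float64(0.081))]
-0.19 [(np.float64(0.61), np.float64(-0.0)), (np.float64(0.615), np.float64(-0.0)), (np.float64(0.62), np.float64(-0.001)), (np.float64(0.625), np.float64(-0.001)), (np.float64(0.63), np.float64(-0.0)), (np.float64(0.635), np.float64(0.019)), (np.float64(0.64), np.float64(0.065)), (np.float64(0.645), np.float64(0.071)), (np.float64(0.65), np.float64(0.079)), (np.float64(0.655), np.float64(0.081)), (np.float64(0.66), np.float64(0.082)), (np.float64(0.665), np.float64(0.081)), (np.float64(0.67), np.float64(0.082)), (np.float64(0.675), np.float64(0.081)), (np.float64(0.68), np.float64(0.081))]
-0.24 [(np.float64(0.61), np.float64(-0.0)), (np.float64(0.615), np.float64(-0.002)), (np.float64(0.62), np.float64(-0.001)), (np.float64(0.625), np.float64(-0.001)), (np.float64(0.63), np.float64(-0.001)), (np.float64(0.635), np.float64(0.032)), (np.float64(0.64), np.float64(0.07)), (np.float64(0.645), np.float64(0.073)), (np.float64(0.65), np.float64(0.081)), (np.float64(0.655), np.float64(0.081)), (np.float64(0.66), np.float64(0.081)), (np.float64(0.665), np.float64(0.082)), (np.float64(0.67), np.float64(0.08)), (np.float64(0.675), np.float64(0.082)), (np.float64(0.68), np.float64(0.081))]
```

View pics/f3.png

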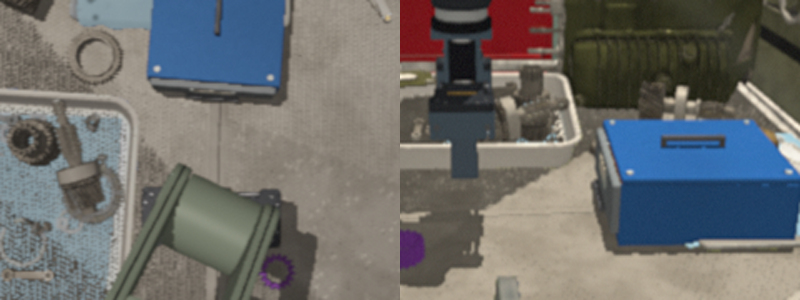

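The front panel sits flush against the cabinet with no gap at (215,88), the push ended on a hard stop at 28 N, and the link is in the tray at (28,273). The arm is clear, so I'm handing in.

```bash
python3 -c "
from rig import bot
print(bot.hand_in())"
```

```text
the job is handed in; nothing more can be done
None
```

I've handed the job in: the one worn link is in the wash tray, the bearing, gear and nut are flat in the drawer, the flap is latched and the drawer is pushed home. The hand-in gave no verdict. The latch and drawer are judged from camera heights and push force, not a joint reading.

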